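# Set up the lamp house: iris collar to its mark, filter slide home

### The arm

A 6-joint arm with a two-finger parallel gripper is mounted at the origin on a cart in front of the work surface, level with it; the furniture and walls round the work are solid. World frame = base frame: x ahead of the robot, y to its left, z up, the work surface at z = 0. Lengths are in m, angles in degrees, forces in N, time in s.
With the tool pointing down it reaches from about 0.375 to 0.825 m from the base axis. Payload 5.5 kg.
Tool frame: the origin (TCP) lies on the mounting face of the last link; the fingertips stand 173 mm ahead of it and the grasp point (between the pads) lies 155 mm ahead of it (r.tip_extent is the distance from the TCP to the fingertips, in m); z points along the fingers, y is the line along which they close (so a half turn about z gives the same grasp; the last joint's range is limited). The gripper opens to 85 mm and grips with 20 to 120 N. Pads are 22 mm wide; open, the fingers measure 114 mm over their backs; the gripper's body (76 mm by 85 mm) begins 54 mm behind the grasp point. The pads swing forward as they close: fully open they stand 13 mm farther back than shut.
Start: joints at [74.886, 17.962, -2.699, 69.339, 0, 90], TCP at [0.156, 0.579, 0.405] pointing down, gripper open.
Joint ranges: [-152.73, 152.73], [-39.44, 99.34], [-58.76, 71.6], [-118.89, 123.64], [-81.53, 83.1], [-180, 180]. Speed limits (degrees/s): [136.94, 136.94, 172.46, 180, 180, 180].

### API

Orientations are given as [roll, pitch, yaw] about the fixed x, y, z axes, in that order (R = Rz(yaw) Ry(pitch) Rx(roll)).
In Python, from bench import r, optics gives the robot as it stands (r), with the cameras (optics).
- The arm moves only by the tool shift_gripper, called after "Call:" as name(argument=value, ...), one argument or row to a line, values as JSON. Schema: {"type":"object","properties":{"ticks":{"type":"array","items":{"type":"array","prefixItems":[{"type":"number"},{"type":"array","items":{"type":"number"},"minItems":3,"maxItems":3},{"type":"number"}],"minItems":3,"maxItems":3},"minItems":1,"maxItems":12},"grip_n":{"type":"number"},"only":{"type":"string"},"quiet":{"type":"boolean"},"lines":{"type":"string"}},"required":["ticks"],"additionalProperties":false}. ticks is a list of rows, 1 to 12 of them, each written [opening, [dx, dy, dz], turn]: the finger opening in m, then dx, dy, dz in parts of the range, where 1.0 means 60 cm, then a turn about the tool's z in shares of 360 degrees (1.0 is 360 degrees); each row is the pose to reach, as a shift and turn from the pose commanded when the call began, along the tool's axes at that moment; what a row does not reach only later rows make up. A row lasts 1/8 s, in which the tool goes at most 0.0625 m and 10.7 degrees, less where a joint would pass 70% of its speed; a pose out of reach is approached as far as the arm can. The fingers move at their own pace and stop on an object; grip_n is the grip in N (left out, the last holds). Time passes only in rows, so rows that do not move let the fingers close. The tool returns the time, the measured TCP pose, the force, the opening and the grip force at its end. only (a regular expression) keeps the lines of the reply that match it, lines (a string "A,B") keeps lines A to B, and quiet returns only ok. No shift or turn number may pass 1 either way. Input that does not fit is refused with a message, and nothing moves.
- r.sense(): the state, without advancing time (a new reading comes with each control period).
- optics.get_image(name): name is "side" or "top" or "wrist"; returns a dict with "frame" (384x512x3 uint8, red, green, blue), "camera_matrix" (3x3 intrinsics, pixels), "world_from_camera" (4x4, takes a point from camera to world coordinates). Camera axes: x right, y down, z forward; pixel columns grow to the right and rows downward; lengths in m; the calibration is good to about 2 mm. A picture is of the moment at which its call begins. There is no depth.
- r.close_job(): hands the job in; it is judged then, once.
The state is a dict: "time": time; "joint_positions": joint angles; "dq": joint speeds; "effort": joint torques, N m; "ee_pos": TCP position; "eef_rot": TCP orientation; "contact_force": force on the tool from outside, world axes, zero at the start; "ft_torque": the same for the moment, N m; "finger_gap": finger opening in m; "grasp_force": force on a finger pad.
Only numpy, scipy, OpenCV 4.12 (cv2) and the standard library are available. Lean on these libraries where they do the work, as an engineer would, in place of code of your own. Each camera call takes 0.05 s, during which the arm holds its last target. There are 200 camera calls.

### The job

Make the lamp house on the table ready for use. Turn the black collar round its lens barrel counter-clockwise (seen from above), click by click, until its tall pointer fin rests in the notch at the small raised index wedge on the front of the barrel's flange; and push the filter slide at its side fully home, so that its spring catch snaps in behind it and holds it. Force nothing, let go of everything, and leave the other things on the table where they are.

Things in the scene. Friction and masses are not known exactly. Their poses are not given: they have to be found in the camera images.
- lamp_base: Fixed grey lamp house, a block 160 x 160 mm, top at z = 45 mm. Origin: centre of its underside, on the table, below the barrel's axis. The filter slide sticks out of its +y side in an open aluminium channel that reaches to y = 157 mm (78 mm wide, rails up to z = 24 mm) and is pushed in along -y.
- catch_top (a point): Top of the small steel spring catch at the mouth of the channel (12 x 10 mm, up to z = 34 mm), beside the slide's edge. It moves a few mm sideways, away from the slide, as the slide's tooth passes, then snaps back behind the tooth and holds the slide home.
- barrel: Fixed upright lens barrel on the lamp house; origin on the barrel's axis at table height, z up. -x of this frame points from the axis to the index wedge, in the middle of the open front. Flange 160 mm diameter, top at z = 48 mm; inner tube 72 mm diameter, top at z = 82 mm.
- cover_top (a point): Top of the fixed grey dust cover over the rear of the collar, 60 mm behind the barrel's axis, z = 93 mm. Roof z = 90 to 93 mm, with an outer wall to 80 mm radius. The collar can be reached from above only in the open front, 77 degrees to either side of the index wedge.
- index_mark (a point): Top of the raised black index wedge on the flange (12 mm long radially, 6 mm wide, top at z = 53 mm), 77 mm from the barrel's axis.
- pointer_top (a point): Point on the collar's pointer fin, 60 mm from the barrel's axis, at the fin's top (z = 84 mm). At the start it is hidden under the dust cover, so the other fins must be pushed first until it comes round. The pointer fin is the tall one with a pointed end: 42 to 76 mm from the axis, 10 mm thick, z = 50 to 84 mm.
- collar (a joint): Angle of the collar about the barrel's axis, rad: 0 = pointer fin in the notch at the index wedge, + = counter-clockwise from above. Starts between -3.7 and -2.0; hard stops at -3.95 and +1.1. A spring notch every 30 degrees (multiples of 0.524, also beyond 0): about 3 to 10 N on a fin takes it over the hump half way between two notches, then it jumps by itself into the next notch.
- collar_mid (a point): Centre of the collar, z = 54 mm. The collar is a black ring 96 mm in diameter, z = 50 to 58 mm, with four radial fins 90 degrees apart: the pointer fin and three lower blunt ones (42 to 68 mm from the axis, 10 mm thick, z = 50 to 76 mm). Any fin can be pushed sideways with the shut fingers.
- filter_slide (a joint): How far the filter slide is out, m: 0 = fully home (hard stop), 0.05 = fully out; it starts at 0.03 to 0.048. Sliding friction about 4 N; in the last 25 mm the catch adds up to about 8 N, until it snaps in behind the slide's tooth within the last 6 mm. Push it against the hard stop to be sure.
- slide_tab (a point): Middle of the top edge of the outer face of the slide's upright push tab, z = 62 mm. The tab is 50 mm wide along the lamp house's x, 6 mm thick, from z = 16 to 62 mm; push its outer face along -y of the lamp house.
- microscope: Bystander: fixed microscope to the right of the lamp house, 342 x 210 mm on the table, 393 mm tall; origin under its middle. Keep the arm clear of it, also on the way in: go round in front of it or above it.
- sample_pot_1: Bystander: white pot with a screw lid, 52 mm wide, 59 mm tall; origin at the centre of its underside. Leave it.
- petri_dish_1: Bystander: petri dish, 56 mm wide, 15 mm tall; origin at the centre of its underside. Leave it.
- marker_black: Bystander: black marker lying on the table, 133 mm long, 16 mm thick; origin under its middle. Leave it.
- tally_counter: Bystander: hand tally counter, 52 mm wide, 22 mm tall; origin at the centre of its underside. Leave it.

How it is judged (in metres and radians):
At the end, for the whole second after the job is handed in: The collar rests in the marked notch, its pointer fin within 0.09 rad (5 degrees) of the index wedge, and the filter slide is within 3.5 mm of fully home, where the catch holds it (value of joint collar between -0.09 and 0.09 rad and value of joint filter_slide below 0.0035 m); the robot touches nothing.
It fails at once if the lamp house, its slide, collar or barrel is forced (more than 60 N) (contact force between any of the fingers, the arm and lamp_base above 60 N or contact force between any of the fingers, the arm and barrel above 60 N).
It fails at once if a bystander is shifted by more than 30 mm (distance of any of sample_pot_1, petri_dish_1, marker_black, tally_counter from where it was at the start of the episode above 0.03 m).
It also fails if it takes over 72 s, if anything falls off the work surface, if the arm or the gripper's body presses on something with over 40 N, if the wrist force passes 120 N, or if a joint passes its speed limit or range.

## Working session

There is one attempt and no reset: what is moved stays moved. The work goes in short steps, Python scripts to look and compute and a tool call to move; the robot and the scene stay as the last step left them, time stands still between calls to the robot, and variables do not carry over. Pictures are saved under pics/ and viewed, at most 10 in all, crops included, and the job is handed in when it is done.

```bash
ls; mkdir -p pics
```

Run:
```python
from bench import r, optics
import cv2,numpy as np
for n in("top","side"):
    d=optics.get_image(n);cv2.imwrite(f"pics/{n}0.png",d["frame"][:,:,::-1]);print(n,d["camera_matrix"].tolist(),np.round(d["world_from_camera"],4).tolist())
print(r.sense())
```

```text
bench.py
pics
top [[438.8194312049541, 0.0, 252.97294425202648], [0.0, 438.8194312049541, 187.74336695600252], [0.0, 0.0, 1.0]] [[-0.1239, -0.9668, 0.2233, 0.2535], [-0.9923, 0.1216, -0.0238, 0.1248], [-0.0041, -0.2246, -0.9745, 1.2275], [0.0, 0.0, 0.0, 1.0]]
side [[387.51158334991794, 0.0, 253.2946612648311], [0.0, 387.51158334991794, 185.27011115950248], [0.0, 0.0, 1.0]] [[-0.7213, 0.44, -0.5349, 1.0486], [0.6925, 0.477, -0.5413, 0.658], [0.017, -0.7608, -0.6487, 0.761], [0.0, 0.0, 0.0, 1.0]]
{'time': 0.1, 'joint_positions': array([ 7.48861445e+01,  1.79983800e+01, -2.74628946e+00,  6.93390344e+01,
        1.73109201e-03,  9.00013376e+01]), 'dq': array([ 0.04527886, -0.0930178 ,  0.14197903, -0.02185118, -0.00858122,
        0.0261781 ]), 'effort': array([-2.10460448e-04, -5.40767419e+01,  3.40541089e+01,  1.12334650e-02,
       -6.57660780e-05,  1.64816683e-06]), 'ee_pos': array([0.15637619, 0.57901744, 0.4039559 ]), 'eef_rot': array([-1.79916296e+02, -1.72913612e-03,  1.64884804e+02]), 'contact_force': array([1.16901162, 1.4059602 , 0.46249358]), 'ft_torque': array([ 0.02216498, -0.0106166 , -0.00444417]), 'grasp_force': 0.0, 'finger_gap': 0.0848985837937346}
```

View pics/top0.png

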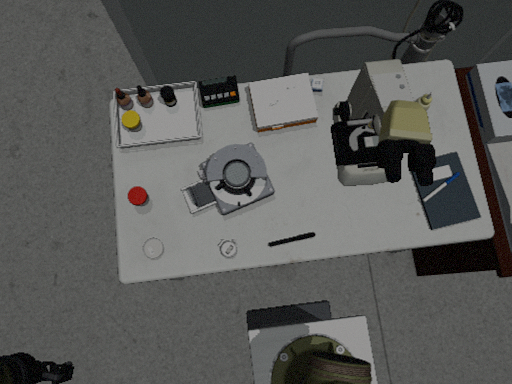

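View pics/side0.png

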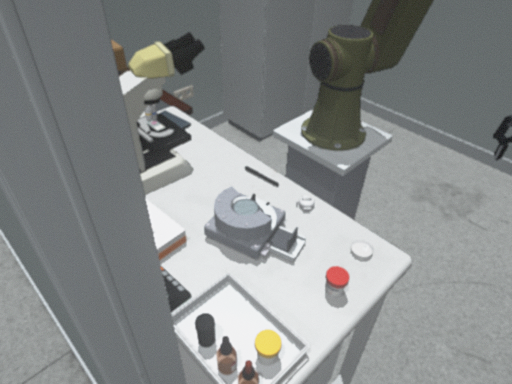

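The top view shows the lamp house around (238,178), with the slide on its left at about (200,195). The pot is at (138,196), the dish at (153,248), the tally counter at (228,248) and the marker at (292,240). The side view has the lamp house at (248,215) and the tab at about (287,238). I'll zoom in on both.

Create h.py:
```python
import numpy as np,cv2
from bench import r, optics
def ray(d,u,v):
    K=d["camera_matrix"];T=d["world_from_camera"];q=T[:3,:3]@np.linalg.solve(K,[u,v,1.]);return T[:3,3],q
def onz(d,u,v,z):
    o,q=ray(d,u,v);return o+q*(z-o[2])/q[2]
def proj(d,p):
    T=np.linalg.inv(d["world_from_camera"]);c=d["camera_matrix"]@(T[:3,:3]@np.asarray(p)+T[:3,3]);return c[:2]/c[2]
def tri(d1,p1,d2,p2):
    A=[];b=[]
    for d,p in((d1,p1),(d2,p2)):
        o,q=ray(d,*p);q=q/np.linalg.norm(q);M=np.eye(3)-np.outer(q,q);A.append(M);b.append(M@o)
    return np.linalg.lstsq(np.vstack(A),np.hstack(b),rcond=None)[0]
```

Run:
```python
from h import *
t=cv2.imread("pics/top0.png")[135:222,175:281];s=cv2.imread("pics/side0.png")[180:262,200:310]
a=cv2.resize(t,(400,328),interpolation=cv2.INTER_CUBIC)
a=cv2.resize(t,None,fx=6,fy=6,interpolation=cv2.INTER_CUBIC);b=cv2.resize(s,None,fx=6,fy=6,interpolation=cv2.INTER_CUBIC)
cv2.imwrite("pics/t6.png",a);cv2.imwrite("pics/s6.png",b)
```

```text
(no output)
```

View pics/t6.png

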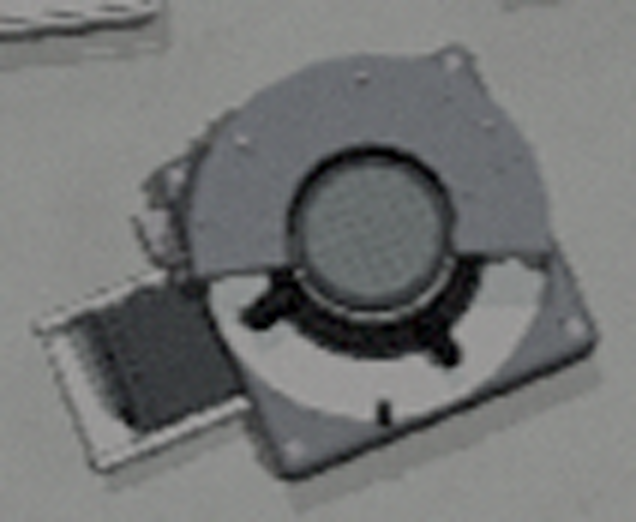

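View pics/s6.png

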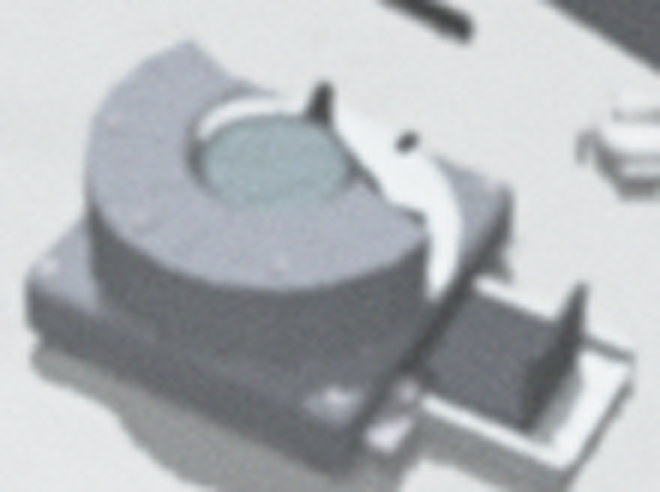

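The zoomed top view (6x) shows the tube centred at about (370,230), the index at (385,408), and blunt fins at (265,310) and (445,350). That puts the fins at about -60° and +30° from the index, so the pointer is hidden at about -150°. The zoomed side view shows the index at (407,140), a fin at (320,90) and the tab's top corner at (580,288).

Run:
```python
from h import *
T=optics.get_image("top");S=optics.get_image("side")
tp=lambda x,y:(175+(x+.5)/6-.5,135+(y+.5)/6-.5)
sp=lambda x,y:(200+(x+.5)/6-.5,180+(y+.5)/6-.5)
P=lambda n,v:print(n,np.round(v,4))
idx=tri(T,tp(385,408),S,sp(407,140));P("index tri",idx);P("index z53",onz(T,*tp(385,405),.053));P("side",onz(S,*sp(407,138),.053))
ax=onz(T,*tp(372,230),.082);P("axis ring z82",ax)
for n,q in(("finL",(262,315)),("finR",(447,352))):
    f=onz(T,*tp(*q),.076);P(n,f)
    a=lambda v:np.degrees(np.arctan2(v[1],v[0]));i=onz(T,*tp(385,405),.053)
    P("rel deg",(a(f-ax)-a(i-ax)+180)%360-180);P("r",np.linalg.norm((f-ax)[:2]))
P("idx r",np.linalg.norm((idx-ax)[:2]));P("idx ang",a(i-ax))
for q in((453,60),(590,340),(290,472)):P("base corner z45",onz(T,*tp(*q),.045))
for q in((40,325),(100,465),):P("channel corner z24",onz(T,*tp(*q),.024))
P("tab far corner side z62",onz(S,*sp(580,288),.062));P("tab near",onz(S,*sp(535,360),.062))
for q in((75,325),(110,320),(130,425)):P("tab? top z62",onz(T,*tp(*q),.062))
for n,q,z in(("pot",(138,196),.059),("dish",(153,248),.015),("tally",(228,248),.02),("mk1",(270,245),.01),("mk2",(315,235),.01)):P(n,onz(T,*q,z))
P("ms front",onz(T,340,180,.05));P("ms front",onz(T,332,130,.3));P("ms eyep",onz(T,380,170,.35))
print(r.tip_extent)
d=optics.get_image("wrist");print(np.round(d["world_from_camera"],3).tolist(),d["camera_matrix"][0,0])
```

```text
index tri [0.4858 0.1413 0.0496]
index z53 [0.4877 0.1395 0.053 ]
side [0.4865 0.1446 0.053 ]
axis ring z82 [0.5623 0.1356 0.082 ]
finL [0.5309 0.1893 0.076 ]
rel deg -56.6314
r 0.0622
finR [0.5037 0.1089 0.076 ]
rel deg 27.4937
r 0.0645
idx r 0.0768
idx ang 176.9973
base corner z45 [0.6499 0.0885 0.045 ]
base corner z45 [0.5078 0.0425 0.045 ]
base corner z45 [0.4639 0.1861 0.045 ]
channel corner z24 [0.5517 0.296  0.024 ]
channel corner z24 [0.4818 0.2743 0.024 ]
tab far corner side z62 [0.5058 0.2631 0.062 ]
tab near [0.5486 0.2769 0.062 ]
tab? top z62 [0.5403 0.2749 0.062 ]
tab? top z62 [0.5406 0.2589 0.062 ]
tab? top z62 [0.4911 0.2544 0.062 ]
pot [0.5375 0.4098 0.059 ]
dish [0.3969 0.3891 0.015 ]
tally [0.3708 0.1841 0.02  ]
mk1 [0.3656 0.0685 0.01  ]
mk2 [ 0.3774 -0.0592  0.01  ]
ms front [ 0.5152 -0.1452  0.05  ]
ms front [ 0.5755 -0.0895  0.3   ]
ms eyep [ 0.4592 -0.1621  0.35  ]
0.1734
[[0.26, 0.929, 0.264, 0.089], [0.966, -0.249, -0.073, 0.597], [-0.002, 0.274, -0.962, 0.373], [0.0, 0.0, 0.0, 1.0]] 321.15775436176136
```

The manual's scale: shifts go in shares of 60 cm and turns go in shares of 360 degrees. Converting my numbers, -0.397 m is -0.6617, -0.151 m is -0.2517, 58 degrees is 0.1611.

Call:
shift_gripper(
  ticks=[
    [0,[-0.0833,-0.0333,0.0167],0.0278],
    [0,[-0.1667,-0.0667,0.0333],0.0556],
    [0,[-0.25,-0.1,0.05],0.0833],
    [0,[-0.3333,-0.1333,0.0667],0.1111],
    [0,[-0.4167,-0.1667,0.0833],0.1389],
    [0,[-0.5,-0.2,0.1],0.1611],
    [0,[-0.5833,-0.225,0.1167],0.1611],
    [0,[-0.6617,-0.2517,0.125],0.1611],
    [0,[-0.6617,-0.2517,0.125],0.1611],
    [0,[-0.6617,-0.2517,0.125],0.1611],
  ],
  grip_n=40,
)

```text
time: 1.5
ee_pos: [0.5001, 0.3299, 0.3295]
eef_rot: [-180.0, -0.0, 106.9]
contact_force: [-0.2, -0.2, 0.5]
finger_gap: 0.0002
grasp_force: 0.0
```

Run:
```python
from h import *
import pickle
d=optics.get_image("wrist");cv2.imwrite("pics/w1.png",d["frame"][:,:,::-1]);pickle.dump({k:d[k] for k in("camera_matrix","world_from_camera")},open("w1.pkl","wb"))
```

```text
(no output)
```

View pics/w1.png

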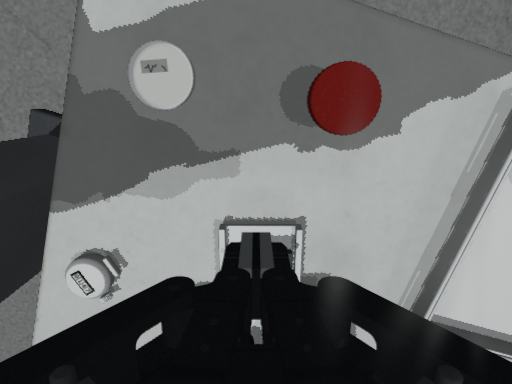

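The wrist view shows the channel centred under the fingers, with its mouth corners at (220,220) and (302,220). The pot lid is at (345,98), the dish at (161,75) and the tally counter at (90,277).

Run:
```python
from h import *
import pickle
d=pickle.load(open("w1.pkl","rb"));T=optics.get_image("top");S=optics.get_image("side")
a=onz(d,220,221,.024);b=onz(d,302,221,.024);m=(a+b)/2;print(a,b,m,np.linalg.norm(a-b))
u=(a-b)/np.linalg.norm(a-b);print("x dir deg",np.degrees(np.arctan2(u[1],u[0])))
print("pot",onz(d,345,98,.059))
tp=lambda x,y:(175+(x+.5)/6-.5,135+(y+.5)/6-.5);sp=lambda x,y:(200+(x+.5)/6-.5,180+(y+.5)/6-.5)
print("mouth corner tri",tri(d,(220,221),T,tp(98,465)),tri(d,(302,221),T,tp(40,325)))
yl=np.array([-.292,.956,0]);c=m-.157*yl;print("centre est",c)
for y in(.12,.13,.14): print(y,[np.round(proj(d,c*[1,1,0]+[0,0,.062]+yl*y+x*np.array([.956,.292,0])),1).tolist() for x in(-.025,.025)],np.round(proj(d,list(r.sense()["ee_pos"]+[0,0,-.1734])),1))
```

```text
[0.47878112 0.28508366 0.024     ] [0.5503509  0.30690103 0.024     ] [0.51456601 0.29599235 0.024     ] 0.074821329874001
x dir deg -163.04665374396745
pot [0.53990078 0.41597723 0.059     ]
mouth corner tri [0.48167661 0.27800987 0.00956117] [0.55687907 0.29933285 0.00072729]
centre est [0.56041001 0.14590035 0.024     ]
0.12 [[231.4, 279.2], [291.6, 279.2]] [256.1 246.9]
0.13 [[231.1, 268.4], [291.9, 268.4]] [256.1 246.9]
0.14 [[230.8, 257.4], [292.3, 257.4]] [256.1 246.9]
```

Scaled: 0.116 m is 0.1933, -0.045 m is -0.075.

Call:
shift_gripper(
  ticks=[
    [0,[0,0.0067,0.1],0],
    [0,[0,0.0067,0.1933],0],
    [0,[-0.0167,0.0067,0.1933],0],
    [0,[-0.0333,0.0067,0.1933],0],
    [0,[-0.05,0.0067,0.1933],0],
    [0,[-0.0667,0.0067,0.1933],0],
    [0,[-0.075,0.0067,0.1933],0],
    [0,[-0.0833,0.0067,0.1933],0],
    [0,[-0.0917,0.0067,0.1933],0],
    [0,[-0.1,0.0067,0.1933],0],
  ],
)

```text
time: 2.9
ee_pos: [0.5213, 0.2748, 0.2139]
eef_rot: [-180.0, -0.3, 107.0]
contact_force: [-3.1, 7.3, 1.1]
finger_gap: 0.0002
grasp_force: 4.4
```

Scaled: -0.02 m is -0.0333, -0.016 m is -0.0267.

Call:
shift_gripper(
  ticks=[
    [0,[-0.0067,0,0],0],
    [0,[-0.0133,0,0],0],
    [0,[-0.02,0,0],0],
    [0,[-0.0267,0,0],0],
    [0,[-0.0333,0,0],0],
  ],
)

```text
time: 3.52
ee_pos: [0.5272, 0.2552, 0.2138]
eef_rot: [-180.0, -0.1, 107.0]
contact_force: [-1.9, 2.5, 0.5]
finger_gap: -0.0002
grasp_force: 1.1
```

Call:
shift_gripper(
  ticks=[
    [0,[-0.005,0,0],0],
    [0,[-0.01,0,0],0],
    [0,[-0.015,0,0],0],
  ],
)

```text
time: 3.9
ee_pos: [0.5292, 0.2487, 0.2139]
eef_rot: [-180.0, -0.6, 107.0]
contact_force: [-7.8, 21.1, 0.6]
finger_gap: -0.0003
grasp_force: 11.2
```

Scaled: -0.001 m is -0.0017.

Call:
shift_gripper(
  ticks=[
    [0,[-0.0017,0,0],0],
    [0,[-0.0017,0,0],0],
  ],
)

```text
time: 4.15
ee_pos: [0.5293, 0.2485, 0.2139]
eef_rot: [-180.0, -0.7, 107.1]
contact_force: [-6.9, 18.4, -0.6]
finger_gap: 0.0001
grasp_force: 10.1
```

Call:
shift_gripper(
  ticks=[
    [0,[-0.0017,0,0],0],
    [0,[-0.0017,0,0],0],
  ],
)

```text
time: 4.4
ee_pos: [0.5294, 0.2482, 0.214]
eef_rot: [-180.0, -0.8, 107.1]
contact_force: [-7.0, 22.2, -0.2]
finger_gap: 0.0002
grasp_force: 11.6
```

Scaled: -0.095 m is -0.1583, -0.06 m is -0.1.

Call:
shift_gripper(
  ticks=[
    [0,[0.0333,0,0],0],
    [0,[0.05,0,-0.05],0],
    [0,[0.05,0,-0.1417],0],
    [0,[-0.0333,-0.0333,-0.1417],0],
    [0,[-0.1167,-0.0833,-0.1417],0],
    [0,[-0.1583,-0.1,-0.1417],0],
    [0,[-0.1583,-0.1,-0.1417],0],
  ],
)

```text
time: 5.28
ee_pos: [0.5005, 0.1339, 0.2987]
eef_rot: [-180.0, 0.1, 106.7]
contact_force: [0.5, 0.4, -0.1]
finger_gap: 0.0002
grasp_force: 0.0
```

Run:
```python
from h import *
import pickle
print(r.sense()["ee_pos"])
for n in("top","wrist","side"):
    d=optics.get_image(n);f=d["frame"][:,:,::-1]
    cv2.imwrite(f"pics/{n}2.png",f)
a=cv2.imread("pics/wrist2.png");b=cv2.imread("pics/top2.png")[135:222,175:281];c=cv2.imread("pics/side2.png")[180:262,200:310]
b=cv2.resize(b,(400,328),interpolation=cv2.INTER_CUBIC);c=cv2.resize(c,(400,298),interpolation=cv2.INTER_CUBIC)
o=np.zeros((600,800,3),np.uint8);o[:300,:400]=cv2.resize(a,(400,300));o[:300,400:]=cv2.resize(b,(400,300));o[300:598,:400]=c;cv2.imwrite("pics/m2.png",o)
```

```text
[0.50048409 0.13387866 0.29873962]
```

View pics/m2.png

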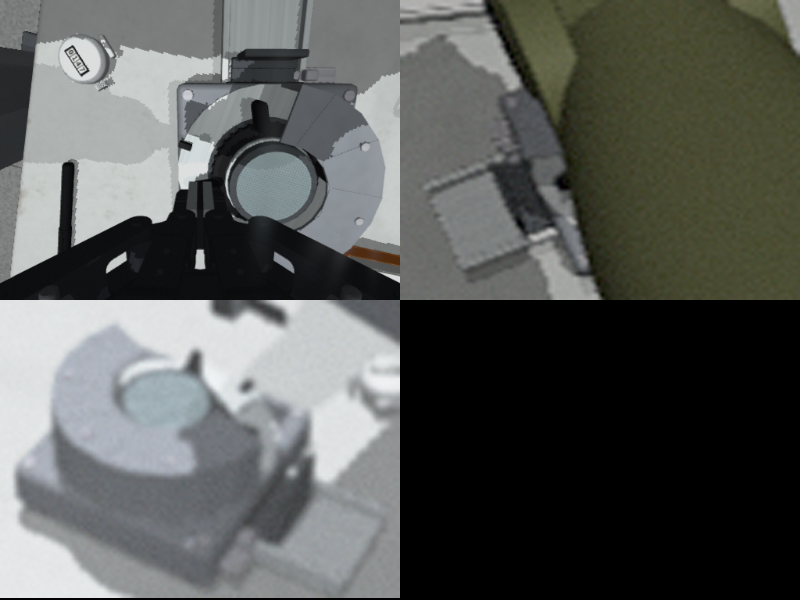

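The wrist view (upper left panel, scale 0.78) shows the slide home with the catch at (320,73) behind its tooth. The index is at (187,145), the left fin runs from (260,103) to (265,132), and the tube ring is centred at about (277,182).

Run:
```python
from h import *
d=optics.get_image("wrist")
k=1.28
A=onz(d,277*k,182*k,.082);I=onz(d,187*k,144*k,.053);F=onz(d,260*k,104*k,.076);F2=onz(d,265*k,133*k,.07)
l=onz(d,228*k,182*k,.082);rr=onz(d,327*k,182*k,.082)
a=lambda v:np.degrees(np.arctan2(v[1],v[0]))%360
print(A,I,F,F2,l,rr);print("idx",a(I-A),np.linalg.norm((I-A)[:2]),"fin",a(F-A),np.linalg.norm((F-A)[:2]),a(F-F2))
```

```text
[0.56283647 0.14399287 0.082     ] [0.48603198 0.14549071 0.053     ] [0.52952538 0.19761324 0.076     ] [0.5430688  0.17704822 0.07      ] [0.52538752 0.13256612 0.082     ] [0.60103798 0.15564924 0.082     ]
idx 178.8827568999526 0.07681908780894965 fin 121.85018130227516 0.06312505975462146 123.36753596522624
```

Scaled: 0.061 m is 0.1017, -0.003 m is -0.005.

Call:
shift_gripper(
  ticks=[
    [0,[0.005,0,0.05],0],
    [0,[0.005,0,0.1017],0],
    [0,[-0.005,0,0.1017],0],
    [0,[-0.0117,0,0.1017],0],
    [0,[-0.0183,0.0017,0.1017],0],
  ],
)

```text
time: 6.1
ee_pos: [0.5052, 0.1259, 0.2388]
eef_rot: [179.9, -0.1, 106.9]
contact_force: [-4.9, 8.3, 1.4]
finger_gap: -0.0
grasp_force: 2.7
```

Call:
shift_gripper(
  ticks=[
    [0,[-0.0067,0.0017,0],0],
    [0,[-0.0133,0.0017,0],0],
    [0,[-0.02,0.0033,0],0],
    [0,[-0.025,0.005,0],0],
    [0,[-0.025,0.005,0],0],
  ],
)

```text
time: 6.72
ee_pos: [0.5128, 0.1116, 0.2381]
eef_rot: [179.9, 0.0, 106.8]
contact_force: [-0.7, 0.4, -0.9]
finger_gap: 0.0002
grasp_force: 0.0
```

Add to h.py:
```python
C=np.array([.5628,.143])
def at(ang,rad=.061): a=np.radians(ang);return C+rad*np.array([np.cos(a),np.sin(a)])
def rel(p0,psi,p):
    a=np.radians(psi);x=np.array([np.cos(a),np.sin(a)]);y=np.array([np.sin(a),-np.cos(a)]);v=np.asarray(p)-p0[:2];return np.round([v@x,v@y],4)
```

Run:
```python
from h import *
s=r.sense();print(s["joint_positions"].round(1));p=s["ee_pos"];print("to start",rel(p,106.9,at(127)))
p=at(127)
for a in range(133,218,6):print(a,rel(p,40,at(a)),"turn",-(a-127))
```

```text
[ 12.3  17.3 -26.8  45.7  -0.   85.4]
to start [0.0728 0.036 ]
133 [-0.0064  0.    ] turn -6
139 [-0.0127  0.0007] turn -12
145 [-0.019  0.002] turn -18
151 [-0.0251  0.004 ] turn -24
157 [-0.0309  0.0066] turn -30
163 [-0.0364  0.0098] turn -36
169 [-0.0416  0.0135] turn -42
175 [-0.0463  0.0178] turn -48
181 [-0.0506  0.0225] turn -54
187 [-0.0544  0.0277] turn -60
193 [-0.0575  0.0332] turn -66
199 [-0.0601  0.0391] turn -72
205 [-0.0621  0.0451] turn -78
211 [-0.0634  0.0514] turn -84
217 [-0.0641  0.0577] turn -90
```

Scaled: 0.073 m is 0.1217, 0.06 m is 0.1, 67 degrees is 0.1861.

Call:
shift_gripper(
  ticks=[
    [0,[0.0033,0,-0.075],0],
    [0,[0.0333,0.0167,-0.0833],0.0278],
    [0,[0.0667,0.0333,-0.0833],0.0556],
    [0,[0.1,0.05,-0.0833],0.0833],
    [0,[0.1217,0.06,-0.0833],0.1111],
    [0,[0.1217,0.06,-0.0833],0.1389],
    [0,[0.1217,0.06,-0.0833],0.1667],
    [0,[0.1217,0.06,-0.0833],0.1861],
    [0,[0.1217,0.06,-0.0833],0.1861],
  ],
)

```text
time: 7.85
ee_pos: [0.5255, 0.1923, 0.2877]
eef_rot: [180.0, -0.0, 40.0]
contact_force: [-0.0, 0.4, -0.4]
finger_gap: -0.0003
grasp_force: 0.0
```

Run:
```python
from h import *
s=r.sense()
for n in("wrist","side"):
    d=optics.get_image(n);cv2.imwrite(f"pics/{n}3.png",d["frame"][:,:,::-1])
a=cv2.imread("pics/wrist3.png");c=cv2.imread("pics/side3.png")[180:262,200:310]
cv2.imwrite("pics/m3.png",np.hstack([cv2.resize(a,(400,300)),cv2.resize(c,(400,300),interpolation=cv2.INTER_CUBIC)]))
```

```text
(no output)
```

View pics/m3.png

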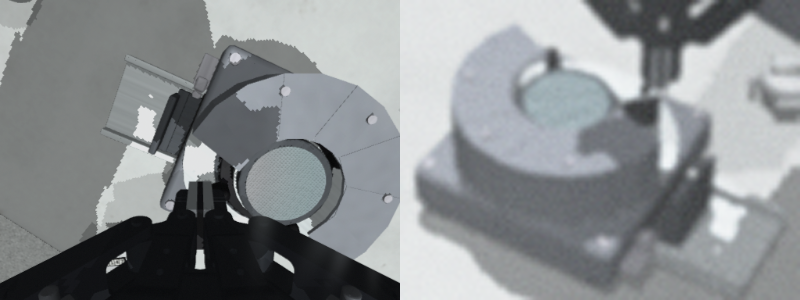

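The wrist half shows the fingertips at (200,185), just in front of the cover edge at about (215,150). The side half shows the right fin moved up to the +60° position at (553,60). Next: lower the fingers and start pushing.

Scaled: 0.05 m is 0.0833, 0.03 m is 0.05.

Call:
shift_gripper(
  ticks=[
    [0,[0,0,0.05],0],
    [0,[0,0,0.0833],0],
    [0,[0,0,0.0833],0],
  ],
)

```text
time: 8.32
ee_pos: [0.5245, 0.1919, 0.2363]
eef_rot: [-179.9, 0.2, 40.0]
contact_force: [-0.2, -0.9, -0.1]
finger_gap: -0.0001
grasp_force: 0.0
```

Call:
shift_gripper(
  ticks=[
    [0,[-0.0107,0,0],-0.0167],
    [0,[-0.0212,0.0012,0],-0.0333],
    [0,[-0.0317,0.0033,0],-0.05],
    [0,[-0.0317,0.0033,0],-0.05],
  ],
)

```text
time: 8.82
ee_pos: [0.5127, 0.1791, 0.239]
eef_rot: [180.0, -0.2, 57.9]
contact_force: [-0.7, 4.6, 0.4]
finger_gap: 0.0001
grasp_force: 1.1
```

Run:
```python
from h import *
p=at(145)
for a in range(148,218,3):print(a,rel(p,58,at(a)),"turn",-(a-145))
```

```text
148 [-0.0032 -0.0001] turn -3
151 [-0.0064 -0.    ] turn -6
154 [-0.0096  0.0003] turn -9
157 [-0.0127  0.0007] turn -12
160 [-0.0159  0.0012] turn -15
163 [-0.019  0.002] turn -18
166 [-0.022   0.0029] turn -21
169 [-0.0251  0.004 ] turn -24
172 [-0.028   0.0052] turn -27
175 [-0.0309  0.0066] turn -30
178 [-0.0337  0.0081] turn -33
181 [-0.0364  0.0098] turn -36
184 [-0.039   0.0116] turn -39
187 [-0.0416  0.0135] turn -42
190 [-0.044   0.0156] turn -45
193 [-0.0463  0.0178] turn -48
196 [-0.0485  0.0201] turn -51
199 [-0.0506  0.0225] turn -54
202 [-0.0525  0.0251] turn -57
205 [-0.0544  0.0277] turn -60
208 [-0.056   0.0304] turn -63
211 [-0.0575  0.0332] turn -66
214 [-0.0589  0.0361] turn -69
217 [-0.0601  0.0391] turn -72
```

Scaled: -0.0364 m is -0.0607, -0.0337 m is -0.0562, -36 degrees is -0.1.

Call:
shift_gripper(
  ticks=[
    [0,[-0.0053,0,0],-0.0083],
    [0,[-0.0107,0,0],-0.0167],
    [0,[-0.016,0.0005,0],-0.025],
    [0,[-0.0212,0.0012,0],-0.0333],
    [0,[-0.0265,0.002,0],-0.0417],
    [0,[-0.0317,0.0033,0],-0.05],
    [0,[-0.0367,0.0048,0],-0.0583],
    [0,[-0.0418,0.0067,0],-0.0667],
    [0,[-0.0467,0.0087,0],-0.075],
    [0,[-0.0515,0.011,0],-0.0833],
    [0,[-0.0562,0.0135,0],-0.0917],
    [0,[-0.0607,0.0163,0],-0.1],
  ],
)

```text
time: 10.32
ee_pos: [0.5012, 0.1428, 0.2383]
eef_rot: [180.0, -0.0, 93.9]
contact_force: [0.3, 0.8, -0.6]
finger_gap: 0.0002
grasp_force: 0.9
```

Call:
shift_gripper(
  ticks=[
    [0,[-0.0053,0,0],-0.0083],
    [0,[-0.0107,0,0],-0.0167],
    [0,[-0.016,0.0005,0],-0.025],
    [0,[-0.0212,0.0012,0],-0.0333],
    [0,[-0.0265,0.002,0],-0.0417],
    [0,[-0.0317,0.0033,0],-0.05],
    [0,[-0.0367,0.0048,0],-0.0583],
    [0,[-0.0418,0.0067,0],-0.0667],
    [0,[-0.0467,0.0087,0],-0.075],
    [0,[-0.0515,0.011,0],-0.0833],
    [0,[-0.055,0.0125,0],-0.0889],
    [0,[-0.055,0.0125,0],-0.0889],
  ],
)

```text
time: 11.82
ee_pos: [0.5112, 0.11, 0.2383]
eef_rot: [180.0, 0.1, 125.8]
contact_force: [-0.2, 0.0, 0.8]
finger_gap: 0.0001
grasp_force: 0.0
```

Scaled: -0.09 m is -0.15, -0.05 m is -0.0833, 18 degrees is 0.05.

Call:
shift_gripper(
  ticks=[
    [0,[0.0033,0,-0.0833],0],
    [0,[0.0033,0,-0.15],0.0222],
    [0,[0.0033,0,-0.15],0.05],
    [0,[0.0033,0,-0.15],0.05],
  ],
)

```text
time: 12.32
ee_pos: [0.5098, 0.1118, 0.3285]
eef_rot: [179.9, 0.0, 107.9]
contact_force: [-0.3, 0.1, 0.3]
finger_gap: -0.0002
grasp_force: 0.0
```

Run:
```python
from h import *
import pickle
d=optics.get_image("wrist");pickle.dump({k:d[k] for k in("camera_matrix","world_from_camera")},open("w4.pkl","wb"))
cv2.imwrite("pics/w4.png",d["frame"][:,:,::-1])
s=r.sense();print("to start",rel(s["ee_pos"],s["eef_rot"][2],at(127)))
```

```text
to start [0.0709 0.0405]
```

View pics/w4.png

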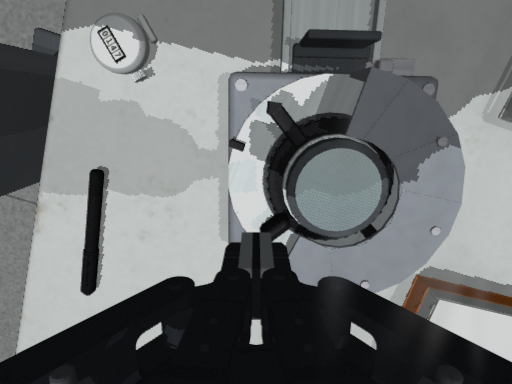

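The pointer fin is now in view, with its tip at (270,105) and its root at (300,135). The index is at (238,145), the pushed fin is at (275,225), and the slide is home with the catch at (397,63).

Run:
```python
from h import *
import pickle
d=pickle.load(open("w4.pkl","rb"))
A=onz(d,341,190,.082);I=onz(d,238,144,.053);P=onz(d,269,104,.084)
a=lambda v:np.degrees(np.arctan2(v[1],v[0]))%360
for c in(A[:2],C):print(c,"idx",a(I[:2]-c),"ptr",a(P[:2]-c),np.linalg.norm(P[:2]-c),np.linalg.norm(I[:2]-c))
```

```text
[0.56323384 0.13858363] idx 176.84211865508644 ptr 149.35424000294645 0.077005055226306 0.07812206234741008
[0.5628 0.143 ] idx 180.08333223515928 ptr 152.1085884552199 0.0744666835973415 0.07756967671807254
```

Scaled: 0.09 m is 0.15, 0.071 m is 0.1183, 68 degrees is 0.1889.

Call:
shift_gripper(
  ticks=[
    [0,[0.0333,0.0167,0.0167],0.0278],
    [0,[0.0667,0.0333,0.0333],0.0556],
    [0,[0.1,0.05,0.05],0.0833],
    [0,[0.1183,0.0667,0.0667],0.1111],
    [0,[0.1183,0.0675,0.0667],0.1389],
    [0,[0.1183,0.0675,0.0667],0.1667],
    [0,[0.1183,0.0675,0.0667],0.1889],
    [0,[0.1183,0.0675,0.1167],0.1889],
    [0,[0.1183,0.0675,0.15],0.1889],
    [0,[0.1183,0.0675,0.15],0.1889],
  ],
)

```text
time: 13.62
ee_pos: [0.525, 0.1913, 0.2355]
eef_rot: [-179.9, 0.3, 40.0]
contact_force: [-0.3, -0.3, 0.2]
finger_gap: -0.0001
grasp_force: 0.0
```

Call:
shift_gripper(
  ticks=[
    [0,[-0.0107,0,0],-0.0167],
    [0,[-0.0212,0.0012,0],-0.0333],
    [0,[-0.0267,0.002,0],-0.0417],
    [0,[-0.0317,0.0033,0],-0.05],
    [0,[-0.0367,0.0048,0],-0.0583],
    [0,[-0.0418,0.0067,0],-0.0667],
    [0,[-0.0467,0.0087,0],-0.075],
    [0,[-0.0467,0.0087,0],-0.075],
  ],
)

```text
time: 14.62
ee_pos: [0.5084, 0.1698, 0.2384]
eef_rot: [180.0, -0.0, 66.9]
contact_force: [0.3, 0.1, -0.8]
finger_gap: 0.0
grasp_force: 0.0
```

Scaled: -0.12 m is -0.2, -0.1 m is -0.1667, -20 degrees is -0.0556.

Call:
shift_gripper(
  ticks=[
    [0,[0.0067,0,0],0],
    [0,[0.0067,0,-0.0833],0],
    [0,[0.0067,0,-0.1667],0],
    [0,[0.0067,0,-0.2],-0.0278],
    [0,[0.0067,0,-0.2],-0.0556],
    [0,[0.0067,0,-0.2],-0.0556],
  ],
)

```text
time: 15.38
ee_pos: [0.5099, 0.1738, 0.3581]
eef_rot: [180.0, -0.0, 86.8]
contact_force: [-0.1, -0.5, -0.6]
finger_gap: -0.0
grasp_force: 0.0
```

Run:
```python
from h import *
import pickle
d=optics.get_image("wrist");pickle.dump({k:d[k] for k in("camera_matrix","world_from_camera")},open("w5.pkl","wb"))
cv2.imwrite("pics/w5.png",d["frame"][:,:,::-1])
```

```text
(no output)
```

View pics/w5.png

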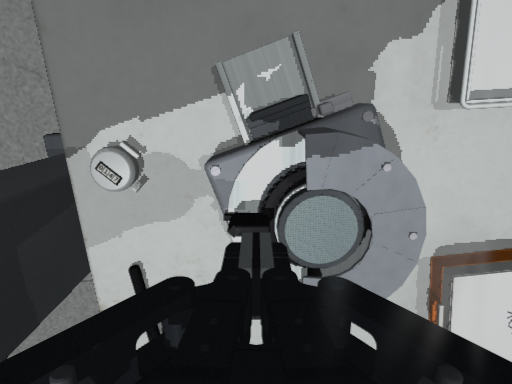

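The pointer fin now runs from (275,222) to its tip at (226,216), covering the index. The slide is still home. I'll check the pointer angle.

Run:
```python
from h import *
import pickle
d=pickle.load(open("w5.pkl","rb"))
A=onz(d,320,229,.082);P=onz(d,227,217,.084);B=onz(d,272,222,.084)
a=lambda v:np.degrees(np.arctan2(v[1],v[0]))%360
for c in(A[:2],C,B[:2]):print(c,"ptr",a(P[:2]-c),np.linalg.norm(P[:2]-c))
print("index proj",proj(d,[.486,.1440,.053]))
```

```text
[0.5607067  0.13840563] ptr 168.43020403086862 0.07672817899284791
[0.5628 0.143 ] ptr 172.04667846729816 0.07801284380709955
[0.52154952 0.14749602] ptr 170.0795759395664 0.0365585902231183
index proj [231.32123269 215.18938779]
```

Scaled: -0.09 m is -0.15, -0.05 m is -0.0833.

Call:
shift_gripper(
  ticks=[
    [0,[-0.0833,-0.0167,-0.0333],0],
    [0,[-0.15,-0.0167,-0.0333],0],
    [0,[-0.15,-0.0167,-0.0333],0],
  ],
)

```text
time: 15.8
ee_pos: [0.4945, 0.0823, 0.3775]
eef_rot: [-180.0, 0.0, 86.5]
contact_force: [-0.1, 1.1, -0.2]
finger_gap: 0.0001
grasp_force: 0.0
```

Run:
```python
from h import *
import pickle
d=optics.get_image("wrist");pickle.dump({k:d[k] for k in("camera_matrix","world_from_camera")},open("w6.pkl","wb"))
q=proj(d,[.52,.144,.07]).round().astype(int);x,y=q-[60,45];x=max(x,0);y=max(y,0);print(x,y)
cv2.imwrite("pics/w6.png",cv2.resize(d["frame"][y:y+100,x:x+130,::-1],None,fx=6,fy=6,interpolation=cv2.INTER_CUBIC))
```

```text
222 62
```

View pics/w6.png

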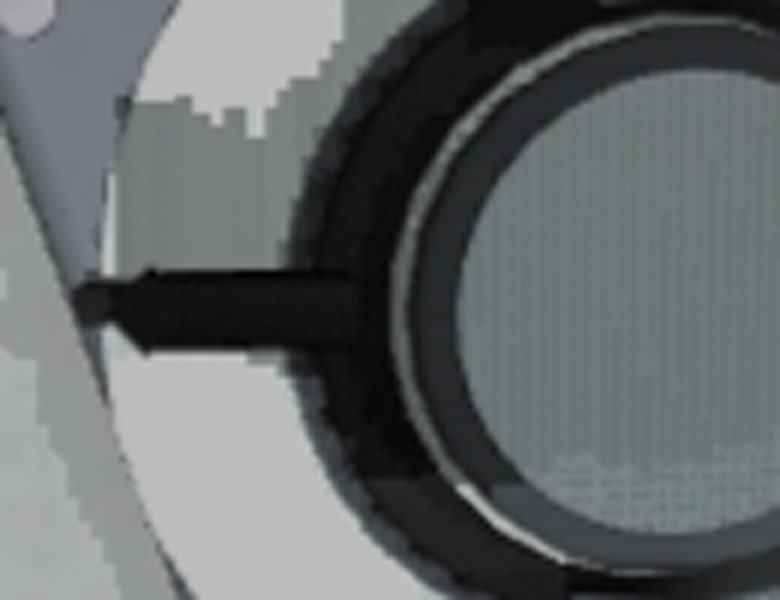

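In the crop, the pointer's tip at (110,310) points straight at the index at (95,302), and its axis runs level along row ~311. I'll check the angle numerically.

Run:
```python
from h import *
import pickle
d=pickle.load(open("w6.pkl","rb"))
w=lambda x,y,z:onz(d,222+(x+.5)/6-.5,62+(y+.5)/6-.5,z)
a=lambda v:np.degrees(np.arctan2(v[1],v[0]))%360
A=w(655,295,.082);I=w(92,302,.053);P=w(115,311,.084)
print(A,I,P,a(I-A),a(P-A),a(w(150,352,.084)-w(300,350,.084)))
```

```text
[0.55749834 0.13948985 0.082     ] [0.48087052 0.14216189 0.053     ] [0.48569307 0.14177461 0.084     ] 178.00288504019773 178.1775299835105 177.3364174270145
```

```bash
python3 -c "
from bench import r, optics
print(r.close_job())"
```

```text
the job is handed in; nothing more can be done
None
```

The collar's pointer fin rests in the index notch, measured within about 1° of the wedge. The filter slide is pushed against its hard stop, and the catch looks seated behind it. The arm was clear of everything, and the job was handed in after about 16 s of robot time.

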